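# Rock the paint-pot dispenser's gate over to the empty lane

### The job

The left lane of the paint-pot dispenser is full and three pots are waiting in the tower. With the fingers, press the raised orange thumb pad of the seesaw gate down as far as it goes, so that all three waiting pots roll down into the empty right lane and the gate stays over. Work only the gate: do not touch or lift the pots, leave the pots in the left lane where they are, and do not disturb the other things on the table.

Things in the scene. Friction and masses are not known exactly. Their poses are not given: they have to be found in the camera images.
- dispenser: plywood and clear acrylic paint-pot dispenser, fixed: base 110 x 350 x 12 mm, clear upright tower (60 mm wide in y, 45 deep in x, mouth 315 mm up), two lanes sloping down left and right from it to end lips 149 mm out. Origin: centre of the base's underside; x points away from the side it is worked from (the rocker bar is on its -x side), y towards the left lane, z up
- gate (a joint): angle (rad) of the seesaw gate about its level shaft along the dispenser's x axis. +0.45 (stop): left (+y) end down, pots roll into the left lane; 0: level; -0.45 (stop): right (-y) end down, pots roll into the right lane. A friction washer holds it wherever it is left; rocking it takes about 1 to 1.5 N on a pad
- pivot (a point): point on the gate's shaft, in the middle of the tower, 120 mm above the table
- pad_left (a point): centre of the top face of the left orange thumb pad at the end of the aluminium rocker bar; moves with the gate. Pad 42 (x) x 34 (y) x 8 mm; in the gate's frame 68 mm to -x, 100 mm to the left of the shaft and 10 mm above it. On a stop its face tilts 0.45 rad and it is about 43 mm higher or lower than when level. Its middle is about 45 mm clear of the tower and lanes in x
- pad_right (a point): the same on the right (-y) orange thumb pad: 68 mm to -x and 100 mm to the right of the shaft
- lane_pot1: paint pot no. 1 from the lip in the left lane, lying on its side (axis along the dispenser's x), 34 mm across and long, about 32 g; origin at its centre; free to roll
- lane_pot2: paint pot no. 2 from the lip in the left lane, lying on its side (axis along the dispenser's x), 34 mm across and long, about 32 g; origin at its centre; free to roll
- lane_pot3: paint pot no. 3 from the lip in the left lane, lying on its side (axis along the dispenser's x), 34 mm across and long, about 32 g; origin at its centre; free to roll
- lane_pot4: paint pot no. 4 from the lip in the left lane, lying on its side (axis along the dispenser's x), 34 mm across and long, about 32 g; origin at its centre; free to roll
- wait_pot1: lowest waiting pot, lying on its side on top of the gate's plank (34 mm across and long, about 32 g; origin at its centre)
- wait_pot2: second waiting pot, in the tower above the first; same size
- wait_pot3: third waiting pot, on top of the second; same size
- spare_pot_mid (a point): one upright lidded paint pot, 34 mm across and 34 mm tall, cream; point at its centre
- brush: thin artist's brush, 195 mm long, 8 mm thick, lying on the cloth
- palette_knife: palette knife, 190 mm long, 14 mm thick, lying on the cloth
- tape: roll of cream masking tape lying flat, 80 mm across, 24 mm high
- varnish: amber varnish bottle, 52 mm across, 120 mm tall; origin at the centre of its underside
- water_glass: clear glass, 72 mm across, 95 mm tall; origin at the centre of its underside
- eraser: white eraser 55 x 24 x 13 mm; origin at the centre of its underside

How it is judged:
By the outcome, as a careful person would: the job done as asked, in the order asked, and still so for the second after the job is handed in, with the robot touching nothing.
It also fails if it takes over 34 s, if anything falls off the work surface, if the arm or the gripper's body presses on something with over 40 N, if the wrist force passes 120 N, or if a joint passes its speed limit or range.

### The arm

A 6-joint arm with a two-finger parallel gripper is mounted at the origin on the work surface. World frame = base frame: x ahead of the robot, y to its left, z up, the work surface at z = 0. Lengths are in mm, angles in rad, forces in N, time in s.
With the tool pointing down it reaches from about 350 to 975 mm from the base axis. Payload 7.1 kg.
Tool frame: the origin (TCP) lies at the centre of the arm's flange, where the gripper is bolted on; the fingertips stand 182 mm ahead of it and the grasp point (between the pads) lies 163 mm ahead of it; z points along the fingers, y is the line along which they close (so a half turn about z gives the same grasp; the last joint's range is limited). The gripper opens to 88 mm and grips with 3 to 60 N. Pads are 20 mm wide; open, the fingers measure 115 mm over their backs; the gripper's body (75 mm by 178 mm) begins 61 mm behind the grasp point.
Start: joints at [1.127, 0.423, 1.63, -0, 1.089, -0.019], TCP at [257.555, 569.449, 404.675] pointing down, gripper open.
Joint ranges: [-3, 3], [-0.9, 2.11], [0.09, 2.58], [-1.31, 4.45], [0.11, 2.69], [-2.54, 2.54]. Speed limits (rad/s): [2.39, 2.39, 3.01, 3.14, 3.14, 3.14].

### API

Orientations are given as a rotation vector (axis times angle).
In Python, from workcell import readout, get_image, ctrl gives the robot as it stands.
- The arm moves only by the tool step_arm, never from a script. Its argument "targets" is a list that holds one entry, the list of rows, each a list of 7 numbers: the shift along the world's x, y, z as a fraction of full scale, then the turn, a rotation vector about the world's x, y, z as a fraction of full scale, then the opening, from 0 (shut) to 1 (fully open). In form: [[[dx, dy, dz, wx, wy, wz, claw], ...]]. A call has exactly 5 rows; each row shifts and turns the commanded pose from where the row before left it; what a row does not reach is not made up. Full scale, the value 1, is 0.05 m for a shift and 4 degrees for a turn. A row lasts 1/8 s, in which the tool goes at most 62.5 mm and 10.7 degrees, less where a joint would pass 70% of its speed; a pose out of reach is approached as far as the arm can. A call with a number of a shift or a turn outside -1 to 1 is refused whole. A call with a gripper value outside its range is refused whole. The fingers move at their own pace and stop on an object; the grip force is fixed at half the most. Time passes only in rows, so rows that do not move let the fingers close, or fill a call up. It gives the time, the measured TCP pose, the force, the opening and the grip force at its end, in the units of the state.
- readout.get_obs(): the state, without advancing time (a new reading comes with each control period).
- get_image(name): name is "side" or "top"; returns a dict with "pixels" (480x640x3 uint8, red, green, blue), "intrinsics" (3x3 intrinsics, pixels), "k1" (the pictures are not rectified: a ray, as slopes to the right and down, at radius r is drawn at 1 + k1 r^2 times it, then the intrinsics apply), "extrinsics" (4x4, takes a point from world to camera coordinates). Camera axes: x right, y down, z forward; pixel columns grow to the right and rows downward; lengths in mm; the calibration is good to about 2 mm. A picture is of the moment at which its call begins. There is no depth.
- ctrl.close_job(): hands the job in; it is judged then, once.
The state is a dict: "t": time; "qpos": joint angles; "qvel": joint speeds; "joint_torque": joint torques, N m; "ee_pos": TCP position; "orientation": TCP orientation; "ft_force": force on the tool from outside, world axes, zero at the start; "moment": the same for the moment, N m; "width": finger opening in mm; "grasp_force": force on a finger pad.
Only numpy, scipy, OpenCV 4.12 (cv2) and the standard library are available. Lean on these libraries where they do the work, as an engineer would, in place of code of your own. Each camera call takes 0.05 s, during which the arm holds its last target. There are 200 camera calls.

## Working session

There is one attempt and no reset: what is moved stays moved. The work goes in short steps, Python scripts to look and compute and a tool call to move; the robot and the scene stay as the last step left them, time stands still between calls to the robot, and variables do not carry over. Pictures are saved under pics/ and viewed, at most 10 in all, crops included, and the job is handed in when it is done.

Besides the shell and the picture viewer there is one more tool, called after "Request:" as name(argument=value, ...) on one line, values as JSON. step_arm: Moves the arm, as the interface text tells. Shift numbers are shares of 0.05 m and turn numbers shares of 4 degrees, none past 1 either way. Its arguments: {"type":"object","properties":{"targets":{"type":"array"}},"required":["targets"]}

```bash
mkdir -p pics
cat > h.py <<'E'
import numpy as np,cv2
from workcell import readout,get_image,ctrl
def ray(im,u,v):
    K=np.array(im["intrinsics"]);E=np.array(im["extrinsics"])
    k=float(im["k1"])
    p=cv2.undistortPoints(np.array([[[u,v]]],float),K,np.array([k,0,0,0,0.]))[0,0]
    R=E[:3,:3];return -R.T@E[:3,3],R.T@np.array([p[0],p[1],1])
def onz(im,u,v,z):
    c,d=ray(im,u,v);return c+d*(z-c[2])/d[2]
def tri(a,b):
    A=0;B=0
    for c,d in(a,b):
        d=d/np.linalg.norm(d);P=np.eye(3)-np.outer(d,d);A=A+P;B=B+P@c
    return np.linalg.solve(A,B)
def proj(im,p):
    E=np.array(im["extrinsics"]);K=np.array(im["intrinsics"])
    return cv2.projectPoints(np.array([p],float),cv2.Rodrigues(E[:3,:3])[0],E[:3,3],K,np.array([float(im["k1"]),0,0,0,0.]))[0].ravel()
def orange(im):
    h=cv2.cvtColor(im["pixels"],cv2.COLOR_RGB2HSV)
    m=cv2.inRange(h,(5,150,120),(20,255,255))
    n,l,s,c=cv2.connectedComponentsWithStats(m)
    return [(s[i].tolist(),c[i].round(1).tolist()) for i in range(1,n) if s[i][4]>40]
def save(im,name): cv2.imwrite("pics/"+name,im["pixels"][:,:,::-1])
E
python3 - <<'E'
from h import *
for n in("side","top"):
    im=get_image(n);save(im,n+"0.png");print(n,orange(im),ray(im,320,240))
o=readout.get_obs();print(o["t"],o["ee_pos"],o["orientation"],o["width"])
E
```

```text
side [([279, 235, 17, 7, 57], [286.8, 237.5]), ([311, 239, 22, 8, 93], [321.2, 242.5]), ([367, 336, 24, 23, 62], [378.4, 347.3]), ([580, 420, 51, 36, 285], [606.0, 437.6])] (array([-105.85988386, -623.61197577,  778.02832603]), array([ 0.57427827,  0.6057283 , -0.55090232]))
top [([232, 238, 14, 18, 184], [238.5, 246.7]), ([304, 253, 16, 19, 229], [311.8, 262.1])] (array([ 457.58985368,   33.91980746, 1254.26228764]), array([ 0.10631036, -0.01524684, -0.99426779]))
0.1 [257.4656393  569.22877119 403.99160266] [-6.62222522e-01 -3.07068858e+00  2.09146131e-03] 88.05222555338494
```

View pics/side0.png

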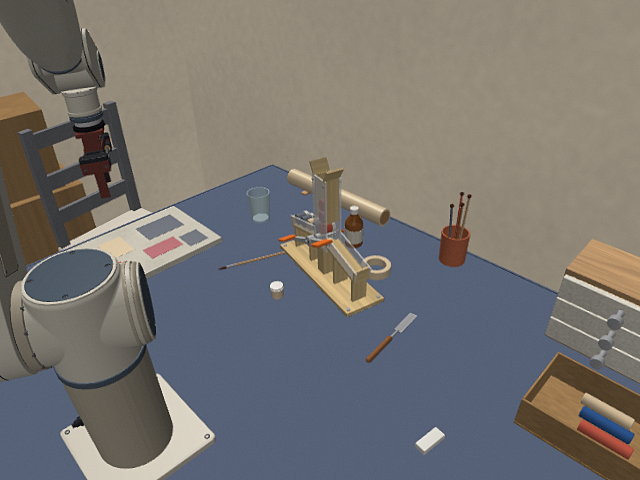

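View pics/top0.png

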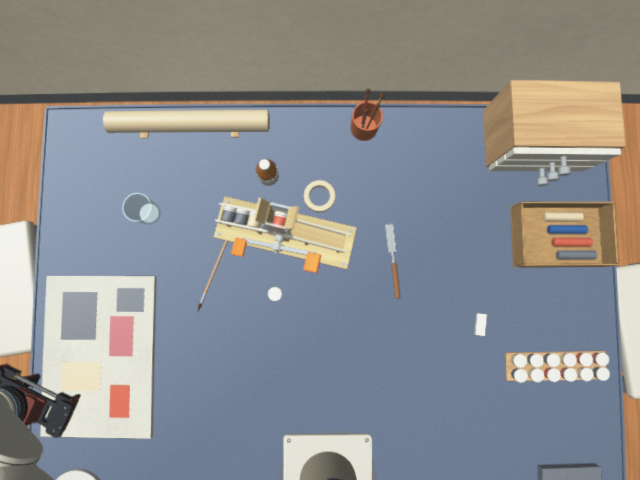

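The side view shows the left pad at (287,238) and the right pad at (321,242). In the top view they are at (239,247) and (312,262). The dispenser's left lane, with dark pots, is at about (235,215), and the cream spare pot is at (275,294), on the worked side.

Run:
```python
from h import *
s=get_image("side");t=get_image("top")
L=tri(ray(s,286.8,237.5),ray(t,238.5,246.7));R=tri(ray(s,321.2,242.5),ray(t,311.8,262.1))
print(L.round(),R.round(),np.linalg.norm(L-R))
y=(L-R)[:2];y/=np.linalg.norm(y);x=np.array([y[1],-y[0]]);print("yaw",np.degrees(np.arctan2(x[1],x[0])),x,y)
print("pivot",((L+R)[:2]/2+68*x).round())
print("pot",onz(t,275,294,34).round(),"base corners",[onz(t,u,v,12).round()[:2] for u,v in((223,198),(356,229),(347,266),(215,237))])
a=cv2.resize(t["pixels"][180:320,190:370],None,fx=4,fy=4,interpolation=3)
b=cv2.resize(s["pixels"][150:320,260:400],None,fx=3.3,fy=3.3,interpolation=3)
cv2.imwrite("pics/a.png",a[:,:,::-1]);cv2.imwrite("pics/b.png",b[:,:,::-1])
```

```text
[567. 212.  83.] [524.  36. 169.] 200.27542899225153
yaw -13.612745913430668 [ 0.97190867 -0.23535833] [0.23535833 0.97190867]
pivot [611. 108.]
pot [454. 127.  34.] base corners [array([700., 264.]), array([618., -77.]), array([524., -53.]), array([599., 283.])]
```

View pics/a.png

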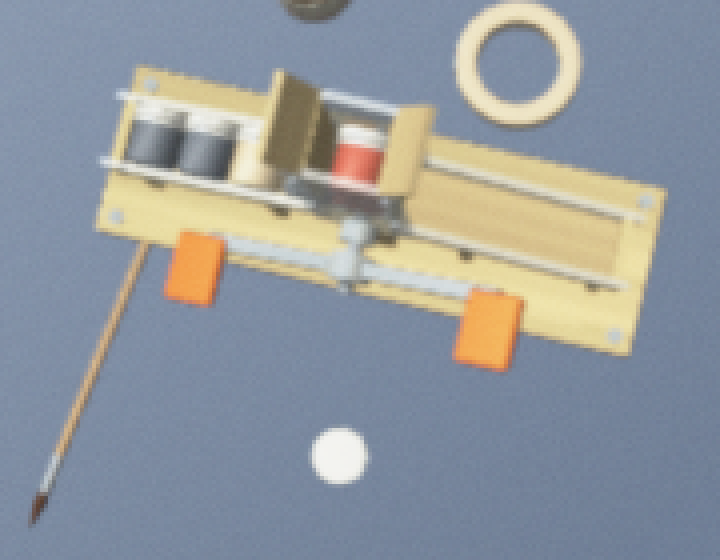

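View pics/b.png

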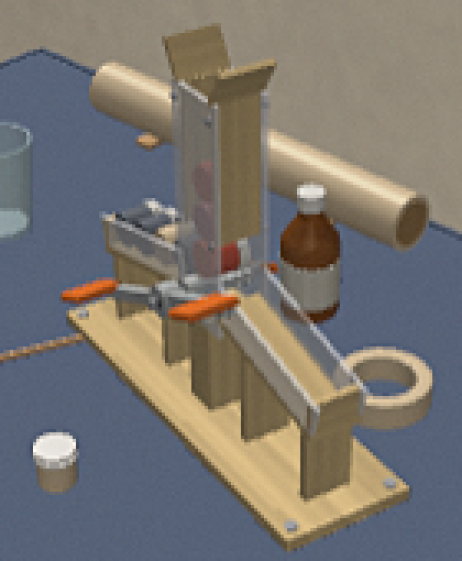

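Request:
step_arm(targets=[[[0.218,-0.528,0,0,0,-0.99,0],[0.218,-0.528,0,0,0,-0.99,0],[0.218,-0.528,0,0,0,-0.99,0],[0.218,-0.528,0,0,0,-0.99,0],[0.218,-0.528,0,0,0,-0.99,0]]])

```text
t: 0.82
ee_pos: [312.3, 436.5, 404.6]
orientation: [-1.184, -2.91, 0.0]
ft_force: [0.1, -0.7, -0.1]
width: 41.0
grasp_force: 0.0
```

Request:
step_arm(targets=[[[0.218,-0.528,0,0,0,-0.99,0],[0.218,-0.528,0,0,0,-0.99,0],[0.218,-0.528,0,0,0,-0.99,0],[0.218,-0.528,0,0,0,-0.99,0],[0.218,-0.528,0,0,0,-0.99,0]]])

```text
t: 1.45
ee_pos: [366.8, 304.5, 404.6]
orientation: [-1.666, -2.663, 0.0]
ft_force: [-0.2, -0.4, -0.2]
width: 0.4
grasp_force: 0.0
```

Request:
step_arm(targets=[[[0.218,-0.528,0,0,0,-0.99,0],[0.218,-0.528,0,0,0,-0.99,0],[0.218,-0.528,0,0,0,-0.99,0],[0.218,-0.528,0,0,0,-0.99,0],[0.218,-0.528,0,0,0,-0.99,0]]])

```text
t: 2.08
ee_pos: [421.3, 172.5, 404.7]
orientation: [-2.099, -2.337, -0.0]
ft_force: [-0.8, 0.2, 0.0]
width: 0.7
grasp_force: 0.0
```

Request:
step_arm(targets=[[[0.218,-0.528,0,0,0,-0.99,0],[0.218,-0.528,0,0,0,-0.99,0],[0.218,-0.528,0,0,0,-0.99,0],[0.218,-0.528,0,0,0,-0.99,0],[0.218,-0.528,0,0,0,-0.99,0]]])

```text
t: 2.7
ee_pos: [475.8, 40.5, 404.7]
orientation: [-2.47, -1.941, -0.0]
ft_force: [1.4, 0.6, -0.2]
width: 0.6
grasp_force: 0.0
```

Request:
step_arm(targets=[[[0,0,0,-0.188,-0.777,0,0],[0,0,0,-0.188,-0.777,0,0],[0,0,0,-0.188,-0.777,0,0],[0,0,0,-0.188,-0.777,0,0],[0,0,0,-0.188,-0.777,0,0]]])

```text
t: 3.32
ee_pos: [475.5, 41.4, 404.6]
orientation: [2.286, 1.801, 0.254]
ft_force: [-0.6, -0.1, -1.1]
width: 0.3
grasp_force: 0.0
```

Run:
```python
from h import *
from scipy.spatial.transform import Rotation as Ro
o=readout.get_obs();R=Ro.from_rotvec(o["orientation"]).as_matrix();tip=o["ee_pos"]+182*R[:,2]
print(R.round(3),tip.round(1))
s=get_image("side");t=get_image("top");print(orange(s),orange(t));print(proj(s,tip),proj(t,tip))
a=cv2.resize(t["pixels"][180:320,230:370],None,fx=3,fy=3,interpolation=3)
b=cv2.resize(s["pixels"][150:290,240:360],None,fx=3,fy=3,interpolation=3)
cv2.imwrite("pics/c.png",np.hstack([a,b])[:,:,::-1])
```

```text
[[ 0.234  0.934  0.269]
 [ 0.972 -0.225 -0.065]
 [-0.     0.277 -0.961]] [524.5  29.6 229.8]
[([451, 232, 19, 9, 41], [461.2, 237.8]), ([279, 235, 17, 7, 61], [286.9, 237.7]), ([311, 239, 22, 8, 95], [321.2, 242.6]), ([367, 336, 24, 24, 63], [378.7, 347.0]), ([581, 420, 50, 36, 252], [606.0, 437.5])] [([232, 238, 14, 18, 184], [238.5, 246.7])]
[323.10719492 220.65952955] [314.66011921 260.32309676]
```

View pics/c.png

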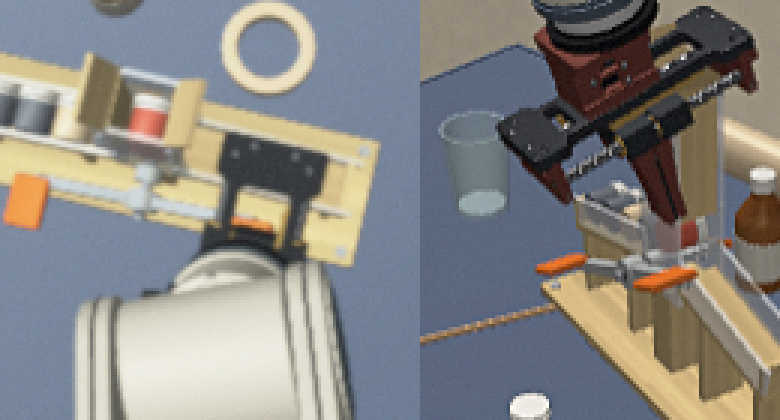

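The right panel (side view) shows the closed tips at about (680,215), directly above the raised right pad at (665,280). The gripper and wrist are clear of the tower, so I'll lower.

Request:
step_arm(targets=[[[0,0,-0.2,0,0,0,0],[0,0,-0.2,0,0,0,0],[0,0,-0.2,0,0,0,0],[0,0,-0.2,0,0,0,0],[0,0,-0.2,0,0,0,0]]])

```text
t: 4.05
ee_pos: [475.6, 41.4, 353.9]
orientation: [2.287, 1.802, 0.252]
ft_force: [-0.1, -1.3, 1.2]
width: 0.4
grasp_force: 0.8
```

Request:
step_arm(targets=[[[0,0,-0.15,0,0,0,0],[0,0,-0.15,0,0,0,0],[0,0,-0.15,0,0,0,0],[0,0,-0.15,0,0,0,0],[0,0,-0.15,0,0,0,0]]])

```text
t: 4.68
ee_pos: [475.6, 41.4, 316.7]
orientation: [2.287, 1.802, 0.253]
ft_force: [0.5, -0.5, 1.5]
width: 0.5
grasp_force: 0.6
```

Request:
step_arm(targets=[[[0,0,-0.16,0,0,0,0],[0,0,-0.16,0,0,0,0],[0,0,-0.16,0,0,0,0],[0,0,-0.16,0,0,0,0],[0,0,-0.16,0,0,0,0]]])

```text
t: 5.3
ee_pos: [475.6, 41.5, 276.7]
orientation: [2.287, 1.802, 0.253]
ft_force: [0.2, -0.3, 1.9]
width: 0.2
grasp_force: 1.3
```

Request:
step_arm(targets=[[[0,0,-0.06,0,0,0,0],[0,0,-0.06,0,0,0,0],[0,0,-0.06,0,0,0,0],[0,0,-0.04,0,0,0,0],[0,0,0,0,0,0,0]]])

```text
t: 5.92
ee_pos: [475.7, 41.5, 266.5]
orientation: [2.287, 1.801, 0.254]
ft_force: [-2.5, 0.3, 6.1]
width: 0.5
grasp_force: 3.0
```

Request:
step_arm(targets=[[[0,0,-0.02,0,0,0,0],[0,0,-0.02,0,0,0,0],[0,0,-0.02,0,0,0,0],[0,0,0,0,0,0,0],[0,0,0,0,0,0,0]]])

```text
t: 6.55
ee_pos: [475.7, 41.6, 265.2]
orientation: [2.285, 1.8, 0.256]
ft_force: [-11.0, 0.7, 30.7]
width: 0.3
grasp_force: 13.8
```

Run:
```python
from h import *
s=get_image("side");t=get_image("top");print(orange(s),orange(t))
a=cv2.resize(t["pixels"][180:320,230:370],None,fx=3,fy=3,interpolation=3)
b=cv2.resize(s["pixels"][180:320,260:380],None,fx=3,fy=3,interpolation=3)
cv2.imwrite("pics/d.png",np.hstack([a,b])[:,:,::-1])
```

```text
[([451, 229, 19, 12, 44], [461.7, 237.3]), ([313, 269, 21, 14, 149], [322.7, 275.7]), ([367, 336, 24, 24, 66], [378.8, 347.0]), ([583, 420, 48, 35, 283], [606.1, 437.9])] [([227, 234, 17, 20, 243], [235.1, 243.5]), ([310, 256, 12, 6, 45], [315.4, 258.5])]
```

View pics/d.png

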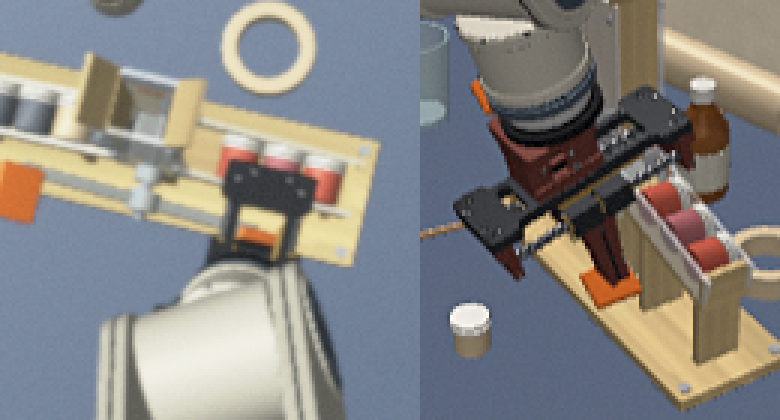

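At the stop the force rose to 31 N. All three red pots are in the right lane at (240–320,160) in the left panel, and the tower is empty. Now I'll retract straight up.

Request:
step_arm(targets=[[[0,0,0.08,0,0,0,0],[0,0,0.2,0,0,0,0],[0,0,0.4,0,0,0,0],[0,0,0.5,0,0,0,0],[0,0,0.5,0,0,0,0]]])

```text
t: 7.28
ee_pos: [475.4, 41.4, 348.0]
orientation: [2.288, 1.802, 0.252]
ft_force: [0.1, -0.0, 0.4]
width: 0.7
grasp_force: 0.0
```

Request:
step_arm(targets=[[[-0.3,-0.5,0.5,0,0,0,0],[-0.4,-0.8,0.3,0,0,0,0],[-0.4,-0.8,0,0,0,0,0],[-0.3,-0.6,0,0,0,0,0],[0,0,0,0,0,0,0]]])

```text
t: 7.9
ee_pos: [404.6, -94.8, 387.4]
orientation: [2.29, 1.798, 0.252]
ft_force: [-0.0, 1.2, 0.2]
width: 0.3
grasp_force: 0.0
```

Run:
```python
from h import *
s=get_image("side");t=get_image("top");print(orange(s),orange(t))
a=cv2.resize(t["pixels"][180:320,190:370],None,fx=2.2,fy=3,interpolation=3)
b=cv2.resize(s["pixels"][180:320,260:380],None,fx=3,fy=3,interpolation=3)
cv2.imwrite("pics/e.png",np.hstack([a,b])[:,:,::-1])
L,R=[], []
so=[c for _,c in orange(s) if 270<c[0]<345 and 200<c[1]<300];to=sorted(c for _,c in orange(t) if c[1]<300)
for c in so:
  for d in to: print(c,d,tri(ray(s,*c),ray(t,*d)).round())
```

```text
[([277, 204, 19, 14, 171], [286.0, 210.2]), ([451, 232, 19, 9, 42], [461.1, 237.8]), ([313, 266, 21, 17, 216], [323.1, 273.9]), ([367, 336, 24, 24, 61], [378.2, 347.5]), ([578, 420, 53, 36, 287], [604.7, 437.3])] [([227, 234, 17, 20, 247], [235.1, 243.5]), ([573, 239, 17, 7, 44], [581.0, 241.7]), ([307, 256, 15, 18, 198], [314.0, 264.7])]
[286.0, 210.2] [235.1, 243.5] [566. 207. 169.]
[286.0, 210.2] [314.0, 264.7] [485.  52. 269.]
[286.0, 210.2] [581.0, 241.7] [ 383. -271.  521.]
[323.1, 273.9] [235.1, 243.5] [624. 208. -66.]
[323.1, 273.9] [314.0, 264.7] [523.  31.  82.]
[323.1, 273.9] [581.0, 241.7] [ 396. -320.  433.]
```

View pics/e.png

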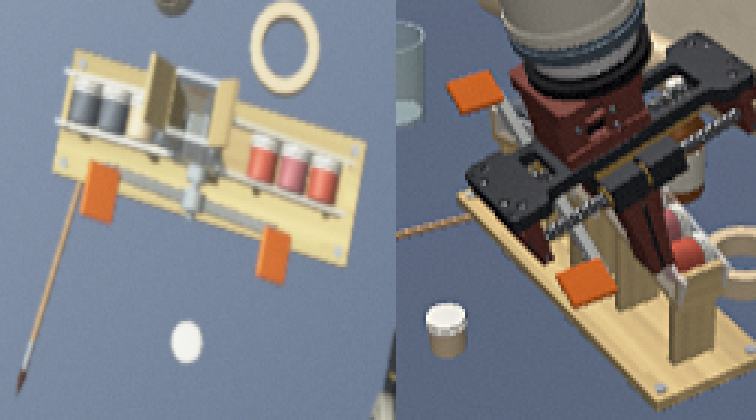

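The right pad is down (z ≈ 82) and the left pad is up (z ≈ 169), so the gate stayed over. Three pots are in the right lane at (262–322,170), the left lane is unchanged, and the arm is clear.

```bash
python3 -c "
from workcell import ctrl;print(ctrl.close_job())"
```

```text
the job is handed in; nothing more can be done
None
```

I pressed the right thumb pad down to its stop: all three waiting pots rolled into the right lane, the gate stayed over after the arm pulled clear, nothing else appeared disturbed, and the job is handed in at about 8 s (no verdict returned).

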